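# Ready the mending tray and offer it up level

## Task

Make up the mending tray: move the wooden-handled eyelet punch from its wooden rack into the tray's steel tool holder, its shank down through the hole and its collar resting on the steel, and let go of it. Then lift the tray by its centre handle, carry it over the middle of the green cutting mat without letting the loose wooden darning ball leave its shallow cup, and finish still holding the tray there, level and still, about 12 cm above the mat. Do not touch the ball, and leave everything else on the table where it is.

Things in the scene. Friction and masses are not known exactly. Their poses are not given: they have to be found in the camera images.
- mat: flat green cutting mat fixed to the table, 220 x 200 x 3 mm; origin at the centre of its underside, x along its 220 mm side. It may be on the left or the right half of the table, the tray on the other
- rack: fixed wooden block 70 x 60 mm (x, y), 50 mm high, with one 14 mm hole straight down its middle, in which the punch stands at the start; origin at the centre of its underside
- punch_grip (a point): the punch's handle: middle of an upright wooden cylinder 24 mm across and 46 mm long (23 mm above and below this point). Below the handle is a steel collar 28 mm across, 4 mm thick, and below that a steel shank 10 mm across, 36 mm long, tapering to 6 mm over its last 6 mm. z points along the punch from tip to handle. The punch weighs about 50 g and is loose. This point is 28 mm above the collar's underside, so 28 mm above the rack's top or, once home, the tool holder's top
- punch_collar (a point): centre of the underside of the punch's collar, where the 36 mm shank begins; it rests on the rack's top at the start
- punch_tip (a point): lower end of the punch's shank, 64 mm below the middle of the handle
- tray_grip (a point): centre of the tray's handle: a wooden block 64 mm long (tray x), 14 mm thick (tray y), 34 mm high, on a neck 10 mm thick; the block's top is 17 mm above this point. The tray is a loose wooden board 210 x 100 mm (x, y), 8 mm thick with a 16 mm high edge, whose underside is 78 mm below this point; z is up. Tray, punch and ball together weigh roughly 0.35 kg and nearly balance at the handle. Tool holder at tray +x, ball cup at tray -x
- tray_eye (a point): centre of the 14 mm hole in the tray's steel tool holder, at its upper face, 50 mm above the tray's underside and 70 mm from the handle's centre along tray +x. The holder is a level 44 x 44 mm plate 8 mm thick, with an upright at its outer end, open below down to the tray's floor (34 mm lower than the plate's underside)
- tray_cup (a point): where the ball's centre is when it lies in the middle of its cup: 26 mm above the tray's underside, 70 mm from the handle's centre along tray -x. The cup is a ring on the tray's floor, 50 mm inside, 60 mm outside, with a rim only 4 mm high
- ball_center (a point): centre of the loose wooden darning ball, 36 mm across, about 30 g, free to roll within its cup; it rolls out if the tray is tipped by more than about 35 degrees or jerked
- spool_wide: bystander: wide thread spool, 54 mm across, 60 high, standing; origin at the centre of its underside
- spool_slim: bystander: slim thread spool, 32 mm across, 55 high, standing; origin at the centre of its underside
- shears: bystander: pair of black-handled shears lying flat, about 210 mm long, 12 high; origin near the pivot
- pincushion: bystander: pincushion in a small glass, 54 mm across, 75 high with its pins; origin at the centre of its underside
- tape: bystander: round tape measure, 52 mm across, 16 high; origin at the centre of its underside
- weight: bystander: pattern weight, a 44 mm steel disc with a small stem, 28 high; it lies on a corner of the cutting mat; origin at the centre of its underside
- ruler: bystander: wooden ruler, 300 x 50 x 5 mm, lying flat; origin at the centre of its underside
Mind the look-alikes: they are no part of the job. There is more than one size of the part that bears tray_grip; the job needs the larger.

How it is judged:
By the outcome, as a careful person would: the job done as asked, in the order asked, and still so for the second after the job is handed in, while the arm keeps its last pose, push and grip.
It also fails if it takes over 72 s, if anything falls off the work surface, if the arm or the gripper's body presses on something with over 40 N, if the wrist force passes 120 N, or if a joint passes its speed limit or range.

## Robot

A 7-joint arm with a two-finger parallel gripper is mounted at the origin on the work surface. World frame = base frame: x ahead of the robot, y to its left, z up, the work surface at z = 0. Lengths are in m, angles in rad, forces in N, time in s.
With the tool pointing down it reaches from about 0.35 to 0.9 m from the base axis. Payload 7.2 kg.
Tool frame: the origin (TCP) lies midway between the tips of the shut fingers; the grasp point (between the pads) lies 19 mm behind it; z points along the fingers, y is the line along which they close (so a half turn about z gives the same grasp; the last joint's range is limited). The gripper opens to 88 mm and grips with 3 to 60 N. Pads are 20 mm wide; open, the fingers measure 115 mm over their backs; the gripper's body (75 mm by 178 mm) begins 61 mm behind the grasp point.
Start: joints at [1.199, 0.411, -0.013, 1.596, 0.006, 1.134, -0.082], TCP at [0.187, -0.596, 0.223] pointing down, gripper open.
Joint ranges: [-2.95, 2.95], [-0.29, 1.99], [-1.47, 1.44], [0.14, 2.54], [-1.03, 4.17], [0.13, 1.85], [-2.86, 2.86]. Speed limits (rad/s): [2.39, 2.39, 3.01, 3.01, 3.14, 3.14, 3.14].

## Interface

Orientations are given as a unit quaternion [x, y, z, w].
In Python, from bench import * gives the robot as it stands. The module is installed in compiled form; this text tells all that it offers. Calls block until the motion is done:
- move_ptp(position, orientation): joint-space move of the TCP to a pose.
- move_straight(position, rotation=None, feed=0.15, contact_N=None): straight line of the TCP; rotation=None keeps the orientation; feed is the mean speed in m/s. With contact_N (N) it stops when the force on the tool has changed by that much, and returns True; else False.
- movej(angles): joint-space move.
- ungrasp() and grab(f_grip=None): open the fingers fully, or close them until they stop; f_grip is the grip in N (None keeps the last).
- hold(seconds).
- ik(position, orientation): joint angles nearest the present ones, or None.
- capture(name): name is "side" or "top" or "wrist"; returns (picture, depth): 400x640x3 uint8, blue, green, red; 400x640 float32, m along the optical axis (not along the pixel's ray), 0 where there is no reading.
- calibration(name): a dict with "camera_matrix" (3x3 intrinsics, pixels), "R" (3x3) and "t" (3): a world point X has camera coordinates R X + t; the wrist camera has in their place "T_tool_cam" (4x4, takes a point from camera to tool coordinates, whose origin is the TCP and whose axes are the flange's). Camera axes: x right, y down, z forward; pixel columns grow to the right and rows downward; lengths in m; the calibration is good to about 2 mm. A picture is of the moment at which its call begins: read the wrist's pose just before it. calibration takes no time and is no camera call.
A pose or a line that the arm cannot do raises MotionError and nothing moves.
- close_job(): hands the job in; it is judged then, once.
Readings, each from a call of its own:
- current_time(): time.
- current_joint_pos(): joint angles.
- current_dq(): joint speeds.
- current_joint_torque(): joint torques, N m.
- current_ee_pos(): TCP position.
- current_orientation(): TCP orientation.
- current_ft_force(): force on the tool from outside, world axes, zero at the start.
- current_torque(): the same for the moment, N m.
- current_opening(): opening from 0.0 (shut) to 1.0 (fully open).
- current_grasp_force(): force on a finger pad.
Only numpy, scipy, OpenCV 4.12 (cv2) and the standard library are available. Lean on these libraries where they do the work, as an engineer would, in place of code of your own. Each camera call takes 0.05 s, during which the arm holds its last target. There are 200 camera calls.

## Working session

There is one attempt and no reset: what is moved stays moved. The work goes in short steps, each a Python script; the robot and the scene stay as the last script left them, time stands still between calls to the robot, and variables do not carry over. Pictures are saved under pics/ and viewed, at most 10 in all, crops included, and the job is handed in when it is done.

```bash
mkdir -p pics; python3 - <<'E'
from bench import *
import cv2,numpy as np
for n in("top","side"):
    p,d=capture(n); cv2.imwrite(f"pics/{n}0.png",p); np.save(f"{n}0.npy",d)
    c=calibration(n); print(n,np.round(c["camera_matrix"],1).tolist(),np.round(c["R"],3).tolist(),np.round(c["t"],3).tolist())
print(calibration("wrist")); print(current_orientation(),current_time())
E
```

```text
top [[414.2, 0.0, 319.6], [0.0, 414.2, 198.8], [0.0, 0.0, 1.0]] [[0.023, -1.0, 0.007], [-0.988, -0.024, -0.152], [0.152, -0.004, -0.988]] [-0.059, 0.561, 1.218]
side [[465.1, 0.0, 319.5], [0.0, 465.1, 199.1], [0.0, 0.0, 1.0]] [[0.962, -0.274, 0.004], [-0.136, -0.493, -0.859], [0.238, 0.826, -0.511]] [-0.541, 0.097, 1.317]
{'camera_matrix': array([[275.94431961,   0.        , 318.73938889],
       [  0.        , 275.94431961, 200.63046479],
       [  0.        ,   0.        ,   1.        ]]), 'T_tool_cam': array([[ 3.75093594e-04, -9.61126710e-01, -2.76107420e-01,
         7.68408858e-02],
       [ 9.99999624e-01,  5.76497957e-04, -6.48277153e-04,
        -4.38232720e-04],
       [ 7.82251851e-04, -2.76107073e-01,  9.61126564e-01,
        -1.60733675e-01],
       [ 0.00000000e+00,  0.00000000e+00,  0.00000000e+00,
         1.00000000e+00]])}
[ 9.88488030e-01  1.51297377e-01 -1.55991371e-04 -7.02697491e-04] 0.1
```

View pics/top0.png

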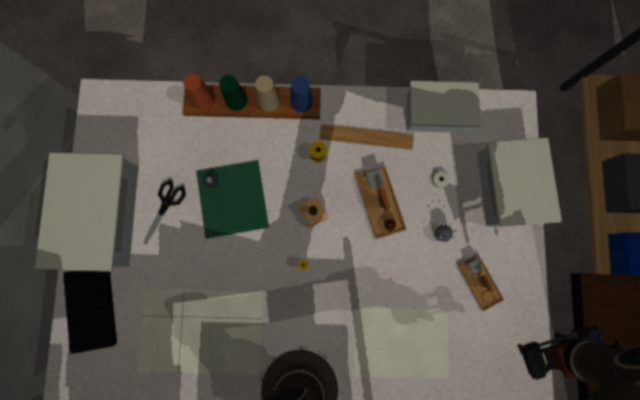

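View pics/side0.png

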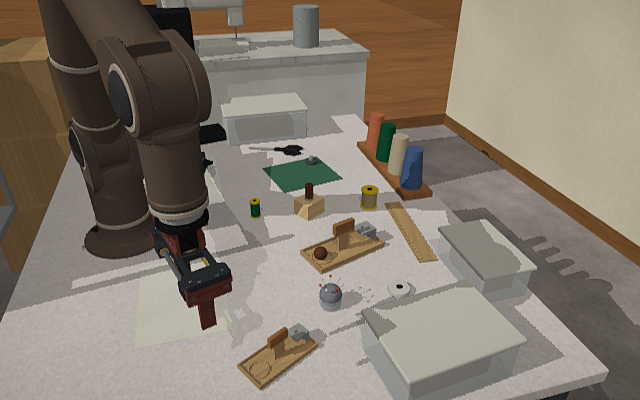

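Top view: the large tray with the ball is at about (380,200), with the steel holder at (374,178), ball at (390,224) and handle between them. The rack and punch are at (313,210) and the mat at (232,198) with the weight on its corner at (211,178). The smaller tray at (480,280) is the decoy, and the side view agrees. Next I'll measure from depth.

```bash
cat > h.py <<'E'
from bench import *
import cv2,numpy as np
from scipy.spatial.transform import Rotation as Ro
def cam(n):
    c=calibration(n); K=c["camera_matrix"]
    if n=="wrist":
        T=np.eye(4);T[:3,:3]=Ro.from_quat(current_orientation()).as_matrix();T[:3,3]=current_ee_pos()
        M=T@c["T_tool_cam"]; return K,M[:3,:3],M[:3,3]
    return K,c["R"].T,-c["R"].T@c["t"]
def cloud(d,C):
    K,R,o=C; v,u=np.mgrid[:d.shape[0],:d.shape[1]]
    P=np.stack([(u-K[0,2])/K[0,0]*d,(v-K[1,2])/K[1,1]*d,d],-1)@R.T+o
    P[d==0]=np.nan; return P
def ray(uv,z,C):
    K,R,o=C; uv=np.atleast_2d(np.asarray(uv,float))
    r=np.c_[(uv-[K[0,2],K[1,2]])/[K[0,0],K[1,1]],np.ones(len(uv))]@R.T
    return o+r*((z-o[2])/r[:,2])[:,None]
def pix(X,C):
    K,R,o=C; p=K@(R.T@(np.asarray(X)-o)); return p[:2]/p[2]
def down(yaw): # tool z down, tool x at angle yaw in world
    return (Ro.from_euler('z',yaw)*Ro.from_euler('x',np.pi)).as_quat()
E
python3 - <<'E'
from h import *
C=cam("top"); p=cv2.imread("pics/top0.png"); d=np.load("top0.npy"); P=cloud(d,C)
for nm,uv,z in [("rack",(313,210),.1),("eye",(374,178),.05),("ball",(390,224),.026),("handle",(382,200),.095),("slimspool",(303,265),.055),("wide",(318,151),.06)]:
    u,v=uv; print(nm,ray(uv,z,C)[0].round(3),P[v,u].round(3))
h=cv2.cvtColor(p,cv2.COLOR_BGR2HSV)
m=((h[...,0]>50)&(h[...,0]<90)&(h[...,1]>120)).astype(np.uint8); m[:140]=0;m[250:]=0
cs,_=cv2.findContours(m,0,2); c=max(cs,key=cv2.contourArea); hull=cv2.convexHull(c)
w=ray(hull[:,0],.003,C); r=cv2.minAreaRect((w[:,:2]*1000).astype(np.float32)); print("mat",r)
def box(u0,u1,v0,v1,zl,zh):
    Q=P[v0:v1,u0:u1].reshape(-1,3); Q=Q[(Q[:,2]>zl)&(Q[:,2]<zh)]
    print(len(Q),Q.mean(0).round(4),cv2.minAreaRect((Q[:,:2]*1000).astype(np.float32)))
box(295,330,190,230,.085,.115);box(295,330,190,230,.04,.06)
box(350,410,160,240,.085,.11);box(350,410,160,240,.043,.06);box(350,410,160,240,.005,.11)
E
```

```text
rack [ 0.521 -0.027  0.1  ] [ 0.521 -0.027  0.098]
eye [ 0.63 -0.21  0.05] [ 0.639 -0.216  0.004]
ball [ 0.492 -0.263  0.026] [ 0.49  -0.259  0.046]
handle [ 0.555 -0.227  0.095] [ 0.557 -0.229  0.087]
slimspool [ 0.363 -0.001  0.055] [ 0.363 -0.001  0.053]
wide [ 0.708 -0.037  0.06 ] [ 0.708 -0.037  0.059]
mat ((563.1914672851562, 229.83175659179688), (209.64703369140625, 188.91046142578125), 11.118927955627441)
56 [ 0.5233 -0.0256  0.0988] ((524.1926879882812, -25.27025604248047), (22.605382919311523, 20.46590805053711), 1.3482896089553833)
403 [ 0.5231 -0.0259  0.0499] ((524.345703125, -25.758384704589844), (70.28358459472656, 59.94545364379883), 29.64470863342285)
115 [ 0.5618 -0.2335  0.0934] ((561.9572143554688, -234.19285583496094), (62.677772521972656, 14.805238723754883), 17.369709014892578)
242 [ 0.6188 -0.2152  0.0494] ((567.3531494140625, -230.76828002929688), (180.2144775390625, 44.2393798828125), 17.250755310058594)
2040 [ 0.5607 -0.2332  0.0217] ((572.1841430664062, -234.82260131835938), (252.1771697998047, 187.7258758544922), 0.6636179685592651)
```

```bash
python3 - <<'E'
from h import *
q=down(np.radians(17.3))
move_ptp([.629,-.213,.22],q)
C=cam("wrist"); p,d=capture("wrist"); cv2.imwrite("pics/w_eye.png",p); np.save("w_eye.npy",d); np.savez("w_eye_C.npz",K=C[0],R=C[1],o=C[2])
P=cloud(d,C)
def box(x,y,r,zl,zh):
    Q=P.reshape(-1,3); Q=Q[(Q[:,2]>zl)&(Q[:,2]<zh)&(np.hypot(Q[:,0]-x,Q[:,1]-y)<r)]
    if len(Q)>3: print(len(Q),Q.mean(0).round(4),cv2.minAreaRect((Q[:,:2]*1000).astype(np.float32)))
box(.629,-.213,.034,.044,.056); box(.562,-.234,.05,.088,.1)
print(pix([.629,-.213,.05],C),pix([.562,-.234,.095],C))
move_ptp([.5237,-.0255,.18],q)
C=cam("wrist"); p,d=capture("wrist"); cv2.imwrite("pics/w_punch.png",p); P=cloud(d,C)
box(.5237,-.0255,.025,.09,.11);box(.5237,-.0255,.05,.044,.056)
print(current_time(),current_ee_pos())
a=cv2.imread("pics/w_eye.png"); cv2.imwrite("pics/both.png",np.vstack([a[100:400],p[100:400]]))
E
```

```text
1281 [ 0.6313 -0.2106  0.0485] ((630.4896240234375, -210.53790283203125), (48.39765167236328, 43.26529312133789), 17.923803329467773)
614 [ 0.5644 -0.2332  0.0931] ((562.8695068359375, -233.5028533935547), (63.579010009765625, 13.839608192443848), 17.466365814208984)
[318.04499756 185.50873901] [318.20245571 254.38867913]
507 [ 0.5252 -0.025   0.0979] ((524.341552734375, -25.15924835205078), (22.5599422454834, 22.859664916992188), 46.221824645996094)
2718 [ 0.5278 -0.0239  0.0487] ((523.7523193359375, -25.180221557617188), (70.57552337646484, 60.160797119140625), 29.59971809387207)
3.175 [ 0.52499047 -0.02731533  0.18046578]
```

View pics/both.png

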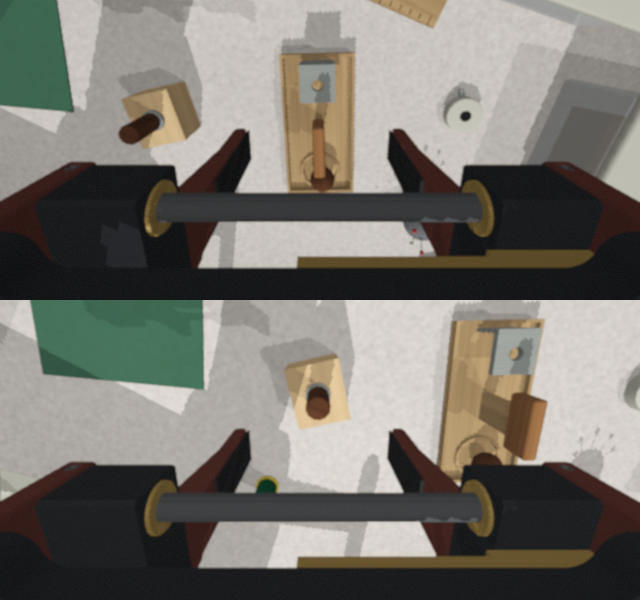

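The top half shows the steel holder's hole at about (317,185) and the handle in line below it. The bottom half shows the punch head at (318,205) between the fingers. Both match my estimates. Now the punch grasp.

```bash
python3 - <<'E'
from h import *
z=np.load("w_eye_C.npz"); C=(z["K"],z["R"],z["o"])
p=cv2.imread("pics/w_eye.png")[165:205,298:338]; d=np.load("w_eye.npy")[165:205,298:338]
m=((p[...,2].astype(int)-p[...,0])>25).astype(np.uint8)
n,l,s,c=cv2.connectedComponentsWithStats(m); 
for i in range(1,n): print(s[i],c[i]+[298,165],ray(c[i]+[298,165],.05,C).round(4))
print(z["o"])
hold(.2);print("before",current_ee_pos())
move_straight([.524,-.0253,.059],feed=.1); print(current_ee_pos())
grab(25); print(current_opening(),current_grasp_force(),current_ee_pos())
move_straight([.524,-.0253,.17],feed=.1); hold(.2)
print(current_opening(),current_grasp_force(),current_ee_pos(),current_ft_force(),current_time())
E
```

```text
[  0   0  40  40 264] [321.40151515 190.92424242] [[ 0.6237 -0.219   0.05  ]]
[14 15 11 10 86] [316.97674419 184.59302326] [[ 0.6297 -0.2114  0.05  ]]
[ 0.70174267 -0.19143134  0.38068771]
before [ 0.5243408  -0.02659437  0.17996054]
[ 0.52447423 -0.02529335  0.05957752]
0.27066459806313276 24.99993860721588 [ 0.52399354 -0.02535184  0.0589814 ]
0.2659819865714393 24.999901056289673 [ 0.52374415 -0.02526807  0.16950544] [ 0.39129386  0.57861885 -0.53136813] 7.1917
```

```bash
python3 - <<'E'
from h import *
move_straight([.6295,-.2120,.17],feed=.15)
move_straight([.6295,-.2120,.107],feed=.1); hold(.6)
print(current_ee_pos(),Ro.from_quat(current_orientation()).as_matrix().round(4).tolist())
C=cam("wrist"); p,d=capture("wrist"); cv2.imwrite("pics/w_ins.png",p); np.save("w_ins.npy",d); np.savez("w_ins_C.npz",K=C[0],R=C[1],o=C[2])
e=current_ee_pos()
print("eye",pix([.6295,-.212,.05],C),"tip",pix(e-[0,0,.045],C),"collar",pix(e-[0,0,.009],C))
u,v=pix([.6295,-.212,.06],C).astype(int)
cr=p[v-60:v+60,u-80:u+80]; cv2.imwrite("pics/w_ins_c.png",cv2.resize(cr,None,fx=5,fy=5,interpolation=cv2.INTER_CUBIC)); print(u-80,v-60,current_time())
E
```

```text
[ 0.62952307 -0.2120108   0.10704901] [[0.9548, 0.2974, 0.0001], [0.2974, -0.9548, -0.0], [0.0, 0.0001, -1.0]]
eye [319.41492147 217.07957451] tip [319.44794685 222.10534144] collar [319.54138892 241.00947078]
239 161 10.2083
```

View pics/w_ins_c.png

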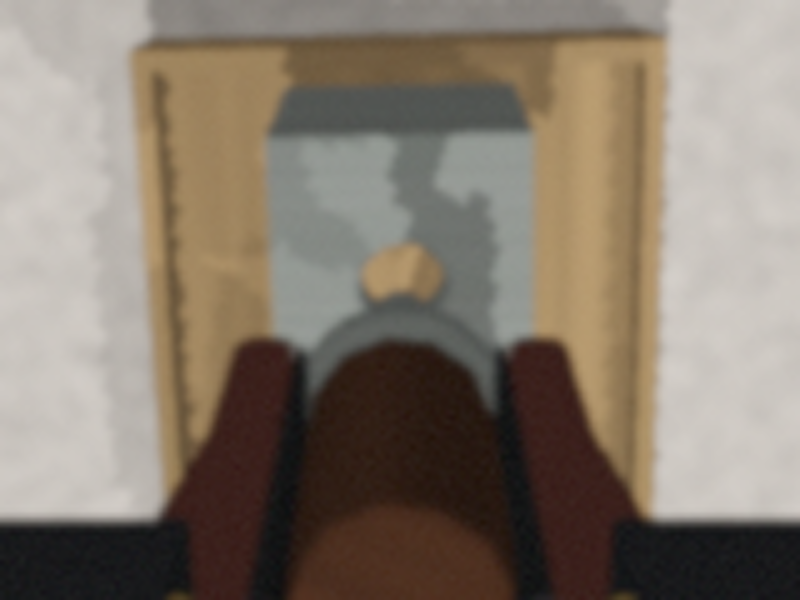

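```bash
python3 - <<'E'
from h import *
z=np.load("w_ins_C.npz"); C=(z["K"],z["R"],z["o"]); a=np.radians(17.4); ax=np.array([np.cos(a),np.sin(a)]); ay=np.array([-ax[1],ax[0]])
w=lambda uv,h:(lambda r:((r@ax*1000).round(1),(r@ay*1000).round(1)))(ray(uv,h,C)[0,:2]-[.6295,-.2120])
s=lambda x,y:(239+(x+.5)/5-.5,161+(y+.5)/5-.5)
for n,x,y,h in [("far edge",402,243,.05),("left",361,278,.05),("right",444,278,.05),("plate far",402,132,.05),("plateL",270,200,.05),("plateR",533,200,.05),("collar far",402,303,.1),("collarfar bottom",402,296,.098)]: print(n,w(s(x,y),h))
E
```

```text
far edge (np.float64(6.9), np.float64(0.3))
left (np.float64(0.8), np.float64(7.2))
right (np.float64(0.8), np.float64(-6.7))
plate far (np.float64(25.8), np.float64(0.3))
plateL (np.float64(14.3), np.float64(22.0))
plateR (np.float64(14.3), np.float64(-21.2))
collar far (np.float64(14.8), np.float64(0.3))
collarfar bottom (np.float64(15.1), np.float64(0.3))
```

The hole centre is within 0.3 mm of the punch axis in both directions: far edge at +6.9 mm, sides at +7.2 and −6.7 mm. Inserting now.

```bash
python3 - <<'E'
from h import *
r1=move_straight([.6295,-.2120,.063],feed=.04,contact_N=4); print(r1,current_ee_pos(),current_ft_force())
if not r1:
    r2=move_straight([.6295,-.2120,.0565],feed=.015,contact_N=3); print(r2,current_ee_pos(),current_ft_force())
    if current_ee_pos()[2]<.064:
        ungrasp(); hold(.2); move_straight([.6295,-.2120,.17],feed=.12)
        move_straight([.607,-.2185,.22],feed=.12); hold(.5)
        C=cam("wrist"); p,d=capture("wrist"); cv2.imwrite("pics/w_after.png",p); P=cloud(d,C).reshape(-1,3)
        for x,y,r,zl,zh in [(.6295,-.212,.025,.09,.12),(.5625,-.234,.04,.086,.1)]:
            Q=P[(P[:,2]>zl)&(P[:,2]<zh)&(np.hypot(P[:,0]-x,P[:,1]-y)<r)]
            if len(Q)>3: print(len(Q),Q.mean(0).round(4),cv2.minAreaRect((Q[:,:2]*1000).astype(np.float32)))
print(current_time())
E
```

```text
False [ 0.62972204 -0.21203427  0.06333736] [-0.61622951 -0.14829571  0.52959914]
True [ 0.62974748 -0.21207143  0.05891683] [-0.1825672  -1.13257652  4.18155005]
406 [ 0.6302 -0.211   0.098 ] ((629.5659790039062, -211.2040557861328), (22.96343994140625, 23.10504722595215), 71.18378448486328)
648 [ 0.5644 -0.2331  0.093 ] ((562.9703369140625, -233.66351318359375), (62.773101806640625, 14.007305145263672), 18.624296188354492)
15.3417
```

View pics/w_after.png

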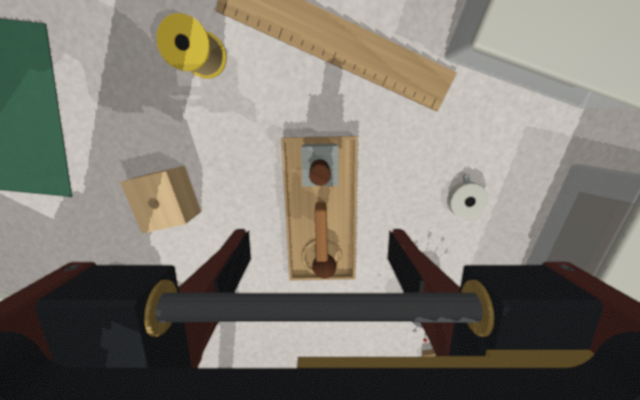

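The punch stands upright in the holder at (320,170), with its top at 0.098 m and contact at exactly the expected height. The ball is still in its cup at (323,265). Next, grasp the tray and lift it gently.

```bash
python3 - <<'E'
from h import *
q=down(np.radians(17.4))
move_straight([.5627,-.2337,.17],q,feed=.1); hold(.4)
print(move_straight([.5627,-.2337,.059],feed=.08,contact_N=8),current_ee_pos())
hold(.2); grab(55); hold(.3)
print(current_opening(),current_grasp_force(),current_ft_force())
move_straight([.5627,-.2337,.09],feed=.03); hold(.5)
print(current_ee_pos(),current_opening(),current_ft_force(),current_torque())
C=cam("side"); p,d=capture("side"); cv2.imwrite("pics/lift.png",cv2.resize(p[180:300,250:430],None,fx=4,fy=4)); print(current_time())
E
```

```text
False [ 0.56304248 -0.23385269  0.05958106]
0.15404646408162656 54.93979811668396 [ 0.77713608 -1.42804368  0.11715538]
[ 0.56269094 -0.23368317  0.08996821] 0.15468461172848244 [-0.35702719  0.85444499 -4.26464003] [0.02694782 0.03497537 0.00964133]
21.4667
```

View pics/lift.png

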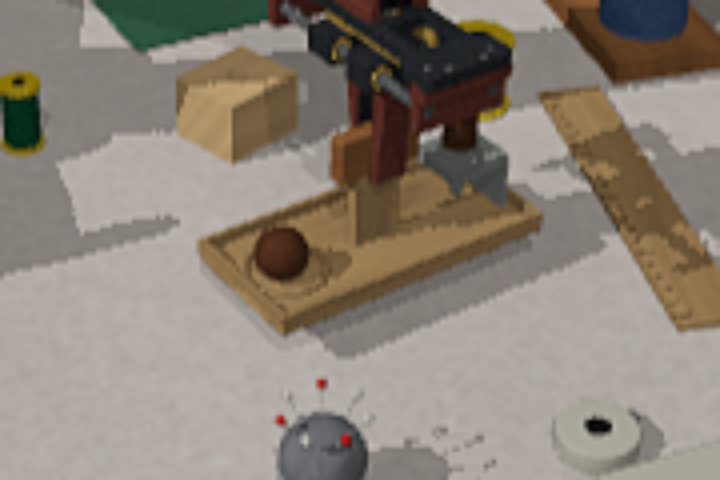

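The tray hangs level about 3 cm up, with the ball in its cup at (282,253) and the punch in the holder at (460,140). Carrying on to the mat.

```bash
python3 - <<'E'
from h import *
move_straight([.5627,-.2337,.182],feed=.06); hold(.3)
move_straight([.563,.230,.182],feed=.08); hold(1.2)
print(current_ee_pos(),current_opening(),current_grasp_force(),current_ft_force(),np.abs(current_dq()).max(),current_time())
a,d=capture("top"); P=cloud(d,cam("top")).reshape(-1,3)
b,ds=capture("side"); S=cloud(ds,cam("side")).reshape(-1,3)
for A in (P,S): # tray extents and board floor tilt
    R=A-[.563,.230,.123]; t=np.radians(17.4); x=R[:,0]*np.cos(t)+R[:,1]*np.sin(t); y=-R[:,0]*np.sin(t)+R[:,1]*np.cos(t)
    m=(abs(x)<.1)&(abs(y)<.045)&(abs(R[:,2]-.008)<.009)
    if m.sum()>20: print(m.sum(),np.linalg.lstsq(np.c_[x[m],y[m],np.ones(m.sum())],R[m,2],rcond=None)[0].round(4))
cv2.imwrite("pics/fin.png",np.vstack([cv2.resize(a[130:280,140:340],(400,300)),cv2.resize(b[90:240,200:400],(400,300))]))
E
```

```text
[0.56300031 0.22997778 0.18198142] 0.15524748962352714 54.93790090084076 [ 0.53923876 -1.17079637 -3.60010758] 0.0020524747855693534 30.6
544 [-0.0038  0.0119  0.0083]
458 [-0.0061  0.0033  0.0074]
```

View pics/fin.png

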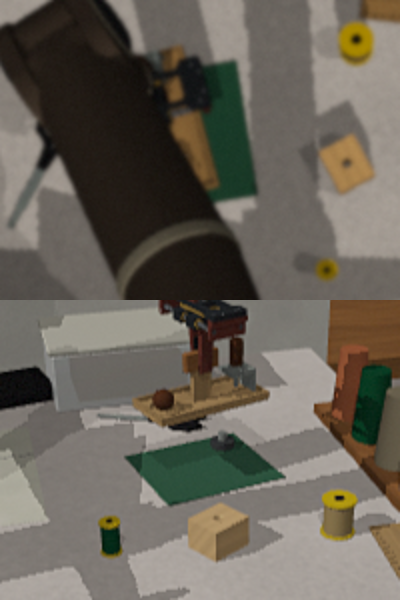

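The tray is level (slope under 1°), still, and about 12 cm above the mat. The side view shows the ball in its cup at (163,400), the punch in the holder at (237,352), and the bystanders unmoved.

```bash
python3 -c "
from bench import *
print(close_job())"
```

```text
the job is handed in; nothing more can be done
None
```

The job is handed in at about 31 s on the robot's clock: the punch is home in the tray's holder, and the tray is held level and still about 12 cm above the middle of the mat, with the ball in its cup.

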